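Clamp a connector hood in a hand-cranked cam vice

ROBOT

A 6-joint arm with a two-finger parallel gripper is mounted at the origin on a cart in front of the work surface, level with it; the furniture and walls round the work are solid. World frame = base frame: x ahead of the robot, y to its left, z up, the work surface at z = 0. Lengths are in m, angles in rad, forces in N, time in s.
With the tool pointing down it reaches from about 0.275 to 0.825 m from the base axis. Payload 4.9 kg.
Tool frame: the origin (TCP) lies midway between the tips of the shut fingers; the grasp point (between the pads) lies 19 mm behind it (bot.grip_depth is the distance from the TCP to the grasp point, in m); z points along the fingers, y is the line along which they close (so a half turn about z gives the same grasp; the last joint's range is limited). The gripper opens to 85 mm and grips with 20 to 120 N. Pads are 22 mm wide; open, the fingers measure 114 mm over their backs; the gripper's body (76 mm by 85 mm) begins 54 mm behind the grasp point. The pads swing forward as they close: fully open they stand 13 mm farther back than shut.
Start: joints at [-1.369, 0.326, -0.193, 1.052, 0, 1.437], TCP at [0.181, -0.519, 0.231] pointing down, gripper open.
Joint ranges: [-2.65, 2.65], [-0.97, 1.79], [-1.3, 1.35], [-1.93, 2.1], [-1.47, 1.37], [-3.14, 3.14]. Speed limits (rad/s): [2.57, 2.57, 3.14, 3.14, 3.14, 3.14].

INTERFACE

Orientations are given as a unit quaternion [w, x, y, z].
In Python, from cell import bot gives the robot as it stands. Calls block until the motion is done:
- bot.move_pose(position, orientation): joint-space move of the TCP to a pose.
- bot.move_linear(position, speed=0.15, rotation=None, until_force=None): straight line of the TCP; rotation=None keeps the orientation; speed is the mean speed in m/s. With until_force (N) it stops when the force on the tool has changed by that much, and returns True; else False.
- bot.goto_joints(angles): joint-space move.
- bot.set_gripper(opening, grasp_force=None): opening from 0.0 (shut) to 1.0 (fully open); grasp_force is the grip in N (None keeps the last); returns when the fingers have stopped.
- bot.wait(seconds).
- bot.solve_ik(position, orientation): joint angles nearest the present ones, or None.
- bot.camera(name): name is "scene" or "top" or "wrist"; returns the picture (420x560x3 uint8, red, green, blue); there is no depth.
- bot.calibration(name): a dict with "mtx" (3x3 intrinsics, pixels), "extrinsics" (4x4, takes a point from world to camera coordinates); the wrist camera has in their place "hand_eye" (4x4, takes a point from camera to tool coordinates, whose origin is the TCP and whose axes are the flange's). Camera axes: x right, y down, z forward; pixel columns grow to the right and rows downward; lengths in m; the calibration is good to about 2 mm. A picture is of the moment at which its call begins: read the wrist's pose just before it. calibration takes no time and is no camera call.
A pose or a line that the arm cannot do raises bot.PlanningError and nothing moves.
- bot.close_job(): hands the job in; it is judged then, once.
Trained networks look in the newest picture that a camera, given by its name, has taken for a name from the list of things; names that differ only in an ending like _2 or _b are one class to them, and where a whole thing is asked for, a point or a joint stands for the part that bears it (a point fixed in the world has none). Each returns a list of dicts, best first, with "confidence" (0 to 1); they miss things now and then, are a little off and sometimes report something else, mostly with a low value. They report only what shows in the picture. A call takes as long as a camera call. They do not tell look-alikes from the thing itself.
- bot.search_frame(camera, thing): "bbox" ([left, top, width, height] in pixels, round what is visible of it).
Readings, each from a call of its own:
- bot.read_clock(): time.
- bot.read_joint_positions(): joint angles.
- bot.read_joint_vel(): joint speeds.
- bot.read_joint_efforts(): joint torques, N m.
- bot.read_position(): TCP position.
- bot.read_tool_rot(): TCP orientation.
- bot.read_ft_force(): force on the tool from outside, world axes, zero at the start.
- bot.read_moment(): the same for the moment, N m.
- bot.read_gripper_width(): opening from 0.0 (shut) to 1.0 (fully open).
- bot.read_finger_force(): force on a finger pad.
Only numpy, scipy, OpenCV 4.12 (cv2) and the standard library are available. Lean on these libraries where they do the work, as an engineer would, in place of code of your own. Each camera call takes 0.05 s, during which the arm holds its last target. There are 200 camera calls.

TASK

Lay the grey connector hood flat on the cam vice between its open jaws, its length running from jaw to jaw, and let go of it. Then turn the crank anticlockwise, gently and by feel, until the follower roller has gone over the high corner of the cam and rests on the cam's flat, and leave the crank there, so that the vice holds the connector by itself. Do not drive the cam hard against its rubber buffer, and leave the other things on the bench where they are.

Things in the scene. Friction and masses are not known exactly. Their poses are not given: they have to be found in the camera images.
- connector: loose light-grey connector hood on the bench, 41 x 54 x 15 mm, 0.03-0.06 kg. Origin: centre of its underside. Body x -12..20, y -27..27 mm, 15 mm high; a narrower nose (y -17..17, z 2..12) reaches x = -19. Grip it across x (39 mm); the jaws clamp its two ends (y = -27 and 27 mm). Either way round will do
- fixture: cam vice, fixed on the bench, place and yaw vary: dark base plate x -68..68, y -141..131 mm, 12 mm thick, its top is the floor for the connector. Origin: underside, mid-vice; x away from the robot, y from the cam towards the fixed jaw, z up. Fixed jaw 60 mm wide, face at y = 99, top z = 34 mm. Guides and follower bar between cam and moving jaw are at most 30 mm high
- nest (a point): on the plate's top midway between the open jaws, fixture (0, 67, 12) mm: put the connector's underside centre here, its y axis along the vice's y (either way). Gap between the open jaws 64 mm (fixture y 35..99). Clamping slides the connector to y = 72 mm
- jaw: moving steel jaw, 44 mm wide, 10 mm thick, z 13..34 mm, carried by the follower bar. Origin 60 mm behind its face, at the fixture's underside level; face at fixture y = 35 mm when open. It moves with the follower and gives up to 7 mm on its own spring (6 N and 1 N more per mm)
- roller (a point): top centre of the brass follower roller (16 mm across), which a spring keeps on the cam. In the fixture frame y = -25 mm on the cam's round part (jaws open), about -11.5 mm on the high corner, -13 mm at rest on the flat
- cam_axis (a point): upright cam shaft's axis at plate top, fixture (0, -65, 12) mm; fixed. Turned anticlockwise from above it closes the vice: light running for 0.1 to 1.5 rad, a rise of about 1.2 rad with push at the grip growing to 4-9 N, the high corner, then the crank pulls forward (2-4 N) by itself 0.3 rad onto the flat and stays, unloaded; past that it resists. Let go before the corner it springs back
- crank_grip (a point): centre of the crank's black upright grip sleeve, 21 mm across, 44 mm high, z 48..92 mm over the bench, spinning freely on its pin, so it may be held from above and led round with unchanged gripper yaw. 60 mm from the cam axis. Top of the steel arm below: z = 50 mm. Clamped on the shaft at an unknown angle, so the grip's position does not show where the flat is: feel for it
- buffer: rubber stop post 14 mm across, top z = 38 mm, 50 mm from the cam axis, fixture (-17, -112) mm, origin at its foot. The cam's tail meets it 0.15 rad past the middle of the flat. It must not be loaded with more than 12 N, about 10 N of extra push at the crank grip
- solder_reel: bystander: upright reel of solder wire, 47 mm across, 52 mm high; origin at the centre of its underside
- flux: bystander: round flux tin, 51 mm across, 22 mm high; origin at the centre of its underside
- pliers: bystander: long-nose pliers lying flat, 29 x 137 x 12 mm; origin at the centre of the underside
There are look-alikes about, which are no part of the job. What is shaped like the connector but green or turquoise is not meant.

How it is judged:
By the outcome, as a careful person would: the job done as asked, in the order asked, and still so for the second after the job is handed in, with the robot touching nothing.
It also fails if it takes over 72 s, if anything falls off the work surface, if the arm or the gripper's body presses on something with over 40 N, if the wrist force passes 120 N, or if a joint passes its speed limit or range.

## Working session

There is one attempt and no reset: what is moved stays moved. The work goes in short steps, each a Python script; the robot and the scene stay as the last script left them, time stands still between calls to the robot, and variables do not carry over. Pictures are saved under pics/ and viewed, at most 10 in all, crops included, and the job is handed in when it is done.

```bash
mkdir -p pics; ls
cat > h.py <<'E'
import numpy as np, cv2
from cell import bot
def snap(cam,name=None):
    im=bot.camera(cam)
    if name: cv2.imwrite(f'pics/{name}.png',im[:,:,::-1])
    return im
def camw(cam,pose=None):
    c=bot.calibration(cam); K=np.array(c['mtx'])
    if 'extrinsics' in c: E=np.array(c['extrinsics'])
    else:
        p,q=pose; from scipy.spatial.transform import Rotation as R
        T=np.eye(4); T[:3,:3]=R.from_quat([q[1],q[2],q[3],q[0]]).as_matrix(); T[:3,3]=p
        E=np.linalg.inv(T@np.array(c['hand_eye']))
    return K,E
def ray(K,E,uv,z):
    d=np.linalg.inv(K)@[uv[0],uv[1],1]; R=E[:3,:3]; o=-R.T@E[:3,3]; d=R.T@d
    return o+d*(z-o[2])/d[2]
def proj(K,E,X):
    c=E[:3,:3]@np.array(X)+E[:3,3]; p=K@c; return p[:2]/p[2]
E
python3 - <<'E'
from h import *
for cam in('top','scene'):
    snap(cam,cam); K,E=camw(cam); print(cam,-E[:3,:3].T@E[:3,3])
    for t in('connector','fixture','jaw','roller','crank_grip','buffer','solder_reel','flux','pliers'):
        for d in bot.search_frame(cam,t)[:3]:
            b=d['bbox']; c=(b[0]+b[2]/2,b[1]+b[3]/2)
            print(t,round(d['confidence'],2),np.round(b),ray(K,E,c,0.0 if t!='crank_grip' else .07)[:2].round(3))
print(bot.read_tool_rot(),bot.read_clock())
E
```

```text
pics
top [0.30221218 0.0164508  1.24748893]
connector 0.86 [185. 248.  21.  22.] [0.33  0.223]
connector 0.75 [127. 226.  27.  26.] [0.377 0.362]
connector 0.58 [388. 190.  44.  12.] [ 0.493 -0.31 ]
fixture 0.79 [220. 169. 117.  70.] [0.469 0.018]
jaw 0.4 [258. 191.   9.  24.] [0.471 0.058]
roller 0.51 [262. 196.  27.  15.] [0.47  0.025]
solder_reel 0.72 [173. 148.  22.  22.] [0.58 0.26]
flux 0.7 [384. 231.  21.  22.] [ 0.378 -0.271]
flux 0.55 [260. 196.  26.  13.] [0.471 0.033]
pliers 0.62 [388. 188.  44.  12.] [ 0.497 -0.311]
pliers 0.44 [163. 207.  27.  18.] [0.435 0.274]
scene [-0.12992771  0.89576568  0.62547879]
connector 0.94 [277. 275.  25.  20.] [0.332 0.217]
connector 0.86 [223. 276.  28.  20.] [0.43  0.279]
connector 0.86 [215. 302.  30.  19.] [0.388 0.355]
fixture 0.73 [240. 190.  92.  72.] [0.484 0.004]
fixture 0.22 [356. 189.  16.  13.] [ 0.386 -0.276]
jaw 0.53 [272. 222.  16.  15.] [0.486 0.027]
roller 0.71 [272. 218.  21.  12.] [0.497 0.002]
crank_grip 0.56 [308. 192.  13.  18.] [ 0.423 -0.048]
solder_reel 0.57 [188. 239.  24.  30.] [0.59  0.229]
flux 0.7 [354. 188.  19.  14.] [ 0.385 -0.276]
pliers 0.57 [328. 176.  16.  20.] [ 0.488 -0.289]
[-2.67687417e-06  9.85938684e-01  1.67107484e-01  5.58789952e-06] 1.0
```

Run:
```python
import cv2
im=cv2.imread('pics/top.png')[130:290,110:450]; cv2.imwrite('pics/topc.png',cv2.resize(im,(800,376),interpolation=cv2.INTER_CUBIC))
```

```text
(no output)
```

View pics/topc.png

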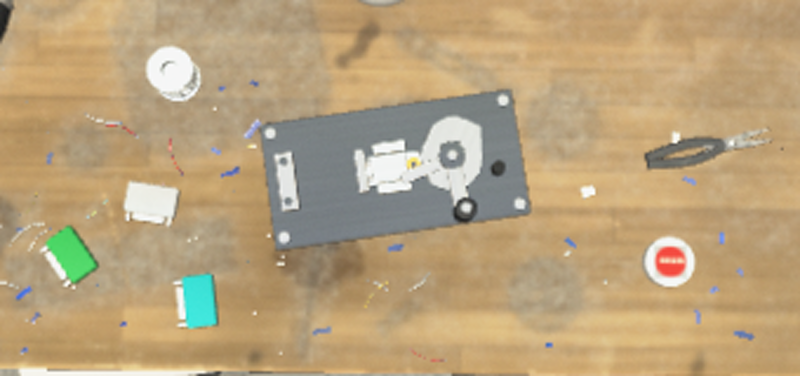

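The top view shows the grey hood at crop (152,200), nose towards the robot. The turquoise and green look-alikes are below and to its left. The vice plate has screws at (270,132), (284,237), (503,100) and (520,203), the grip is at (465,209), and vice y points image-left, so yaw is about +0.137. I'll look closer with the wrist camera.

```bash
cat >> h.py <<'E'
def quat(psi,flip=False):
    f=psi+np.pi/2-(np.pi if flip else 0); return [0,np.cos(f/2),np.sin(f/2),0]
E
python3 - <<'E'
from h import *
he=np.array(bot.calibration('wrist')['hand_eye']); print(he.round(3)); print(bot.calibration('wrist')['mtx'])
K,E=camw('top'); f=lambda u,v,z:ray(K,E,(110+u*.425,130+v*.4255),z)[:2].round(4)
print('conn',f(154,201,.015)); 
for s in((270,132),(284,237),(503,100),(520,203)): print(f(*s,.014))
print('grip',f(465,209,.092))
for psi in(-.12,):
  for fl in(0,1):
    print(fl,bot.solve_ik([.43,.27,.25],quat(psi,fl)),bot.solve_ik([.46,.09,.2],quat(.137,fl)),bot.solve_ik([.41,-.05,.2],quat(.137,fl)))
E
```

```text
[[ 0.001 -0.95  -0.312  0.081]
 [ 1.     0.001  0.001 -0.001]
 [-0.    -0.312  0.95  -0.142]
 [ 0.     0.     0.     1.   ]]
[[295.55950457   0.         274.71818828]
 [  0.         295.55950457 211.88015584]
 [  0.           0.           1.        ]]
conn [0.4347 0.2733]
[0.51   0.1535]
[0.3986 0.1357]
[ 0.5477 -0.0938]
[ 0.4375 -0.1116]
grip [ 0.4223 -0.0494]
0 [ 0.41521844  0.23558272 -0.26797888  1.06723473  0.          2.10601476] [ 0.03553613  0.2024801  -0.44557542  0.92274081  0.          1.46933246] [-0.30050078  0.09955478 -0.57075668  0.90048486  0.          1.13329555]
1 [ 0.41521844  0.23558272 -0.26797888  1.06723473  0.         -1.03557789] [ 0.03553613  0.2024801  -0.44557542  0.92274081  0.         -1.6722602 ] [-0.30050078  0.09955478 -0.57075668  0.90048486  0.         -2.00829711]
```

Run:
```python
from h import *
def look(p,psi,name,things):
    bot.move_pose(p,quat(psi)); bot.wait(.2)
    pose=(bot.read_position(),bot.read_tool_rot()); snap('wrist',name); K,E=camw('wrist',pose)
    np.savez(name+'.npz',K=K,E=E)
    for t,z in things:
        for d in bot.search_frame('wrist',t)[:3]:
            b=d['bbox']; c=(b[0]+b[2]/2,b[1]+b[3]/2)
            print(name,t,round(d['confidence'],2),np.round(b),ray(K,E,c,z)[:2].round(4))
look([.47,.0,.22],.155,'w1',[('fixture',.012),('crank_grip',.07),('roller',.03),('jaw',.034),('buffer',.02)])
look([.435,.273,.16],-.12,'w2',[('connector',.0075)])
print(bot.read_clock())
```

```text
w1 fixture 0.57 [210.  35. 139. 233.] [0.4706 0.0392]
w1 crank_grip 0.95 [214. 220.  23.  29.] [ 0.4247 -0.0494]
w1 jaw 0.95 [260. 136.  42.  10.] [0.4692 0.0536]
w1 buffer 0.61 [263. 246.  12.  17.] [ 0.4771 -0.0899]
w1 buffer 0.58 [255. 342.  13.  28.] [ 0.4908 -0.2515]
w2 connector 0.96 [157. 226.  57.  47.] [0.3321 0.2247]
w2 connector 0.71 [172.  79.  64.  66.] [0.3802 0.3623]
w2 connector 0.57 [252. 166.  40.  51.] [0.434  0.2782]
5.025
```

View pics/w1.png

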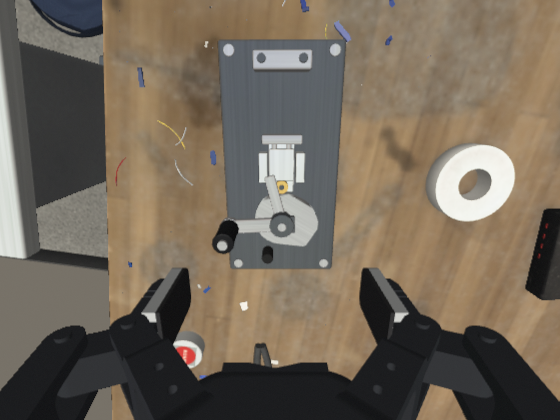

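View pics/w2.png

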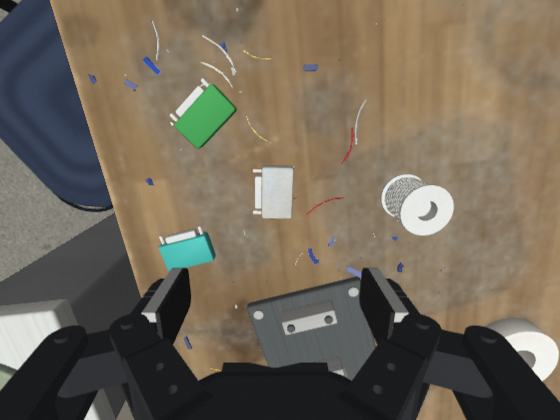

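Wrist view 1 shows the vice: plate corners at about (219,40), (345,40), (331,269) and (230,268), grip at (225,238), roller at (282,187). Wrist view 2 shows the grey hood at about (278,192), nose left; the turquoise (186,248) and green (204,115) ones are look-alikes. Next I'll fit both poses from their silhouettes.

```bash
cat > fit.py <<'E'
from h import *
from scipy.optimize import minimize
def box(x0,x1,y0,y1,z0,z1): return np.array([[x,y,z] for x in(x0,x1) for y in(y0,y1) for z in(z0,z1)])*1e-3
PLATE=[box(-68,68,-141,131,0,12)]
CONN=[box(-12,20,-27,27,0,15),box(-19,-12,-17,17,2,12)]
def fit(img,K,E,boxes,roi,p0,satmax,ignore=None,z=0,S=4,minv=0):
    u0,v0,u1,v1=roi
    big=cv2.resize(img[v0:v1,u0:u1],None,fx=S,fy=S,interpolation=cv2.INTER_CUBIC)
    hsv=cv2.cvtColor(big,cv2.COLOR_BGR2HSV); m=((hsv[...,1]<satmax)&(hsv[...,2]>minv)).astype(np.uint8)
    m=cv2.morphologyEx(m,cv2.MORPH_OPEN,np.ones((9,9)))
    cs,_=cv2.findContours(m,cv2.RETR_EXTERNAL,cv2.CHAIN_APPROX_NONE)
    m[:]=0; cv2.drawContours(m,[max(cs,key=cv2.contourArea)],-1,1,-1)
    w=np.ones_like(m)
    if ignore: a,b,c,d=ignore; w[(b-v0)*S:(d-v0)*S,(a-u0)*S:(c-u0)*S]=0
    def render(p):
        r=np.zeros_like(m); c,s=np.cos(p[2]),np.sin(p[2])
        for b in boxes:
            X=b@np.array([[c,s,0],[-s,c,0],[0,0,1]])+[p[0],p[1],z]
            q=np.array([proj(K,E,x) for x in X]); q=((q-[u0,v0]+.5)*S-.5)
            cv2.fillConvexPoly(r,cv2.convexHull(np.round(q*16).astype(np.int32)),1,shift=4)
        return r
    cost=lambda p:1-((render(p)&m)*w).sum()/((render(p)|m)*w).sum()
    best=min((minimize(cost,np.add(p0,d),method='Nelder-Mead',options=dict(initial_simplex=np.add(p0,d)+np.array([[0,0,0],[.006,0,0],[0,.006,0],[0,0,.06]]),xatol=1e-5,fatol=1e-6)) for d in([0,0,0],[.003,-.003,.03],[-.003,.003,-.03])),key=lambda r:r.fun)
    ov=big.copy(); cs,_=cv2.findContours(render(best.x),cv2.RETR_EXTERNAL,cv2.CHAIN_APPROX_NONE); cv2.drawContours(ov,cs,-1,(0,0,255),1)
    cs,_=cv2.findContours(m,cv2.RETR_EXTERNAL,cv2.CHAIN_APPROX_NONE); cv2.drawContours(ov,cs,-1,(0,255,0),1)
    return best.x,best.fun,ov
E
python3 - <<'E'
from fit import *
a=np.load('w1.npz'); x,f,o1=fit(cv2.imread('pics/w1.png'),a['K'],a['E'],PLATE,(200,25,365,285),[.4727,.0258,.155],90,(200,200,248,262),S=2)
print('fixture',x.round(4),f)
a=np.load('w2.npz'); x,f,o2=fit(cv2.imread('pics/w2.png'),a['K'],a['E'],CONN,(244,155,304,230),[.4347,.2733,-.12],60,S=6,minv=100)
print('conn',x.round(4),f)
h=max(o1.shape[0],o2.shape[0]); pad=lambda o:cv2.copyMakeBorder(o,0,h-o.shape[0],0,0,0)
cv2.imwrite('pics/fit.png',np.hstack([pad(o1),pad(o2)]))
E
```

```text
fixture [0.4742 0.0253 0.1564] 0.22467910526553947
conn [ 0.4344  0.2772 -0.1415] 0.0756655831072186
```

View pics/fit.png

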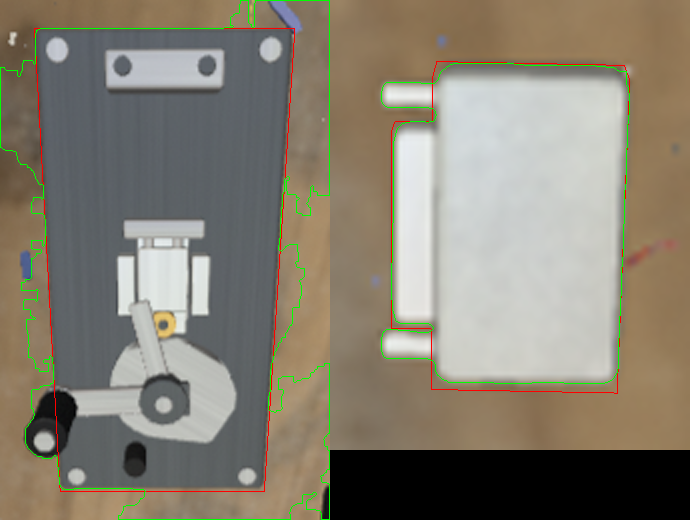

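Both fits sit on the outlines within about 1 mm; the hood's two prongs lie outside the pad width. Now I'll pick and place.

```bash
cat >> h.py <<'E'
FX=np.array([.4742,.0253]); FY=.1564
def fw(x,y): c,s=np.cos(FY),np.sin(FY); return FX+[c*x-s*y,s*x+c*y]
E
python3 - <<'E'
from h import *
c,s=np.cos(-.1415),np.sin(-.1415); g=np.array([.4344,.2772])+.0005*np.array([c,s])
bot.set_gripper(.68,30)
bot.move_pose([*g,.06],quat(-.1415)); f0=np.array(bot.read_ft_force())
hit=bot.move_linear([*g,.000],speed=.08,until_force=8)
print('hit',hit,bot.read_position())
bot.set_gripper(0.3,30); print('w',bot.read_gripper_width(),bot.read_finger_force())
bot.move_linear([*g,.09],speed=.15)
n=fw(.0005,.067)
bot.move_pose([*n,.09],quat(FY)); bot.wait(.1)
pose=(bot.read_position(),bot.read_tool_rot()); snap('wrist','w3')
print('w',bot.read_gripper_width())
hit=bot.move_linear([*n,.0115],speed=.04,until_force=4); print('hit',hit,bot.read_position(),np.array(bot.read_ft_force())-f0)
bot.set_gripper(.68); bot.move_linear([*n,.13],speed=.15)
b=fw(0,.0); bot.move_pose([*b,.2],quat(FY)); bot.wait(.2)
pose=(bot.read_position(),bot.read_tool_rot()); snap('wrist','w4'); K,E=camw('wrist',pose); np.savez('w4.npz',K=K,E=E)
for d in bot.search_frame('wrist','connector')[:3]:
    q=d['bbox'];print(d['confidence'],np.round(q))
for d in bot.search_frame('wrist','crank_grip')[:1]:
    q=d['bbox'];print(d['confidence'],np.round(q),ray(K,E,(q[0]+q[2]/2,q[1]+q[3]/2),.07))
print(bot.read_clock())
E
```

```text
hit False [4.35290373e-01 2.77313286e-01 4.00684269e-04]
w 0.44709334385257243 30.607595443725586
w 0.45155525176164474
hit True [0.46424956 0.09155689 0.01270587] [-1.21062644  0.99890842  4.08316922]
0.77 [257. 101.  36.  56.]
0.6 [210. 248.  19.  33.] [ 0.42748618 -0.04646401  0.07      ]
12.6833
```

View pics/w4.png

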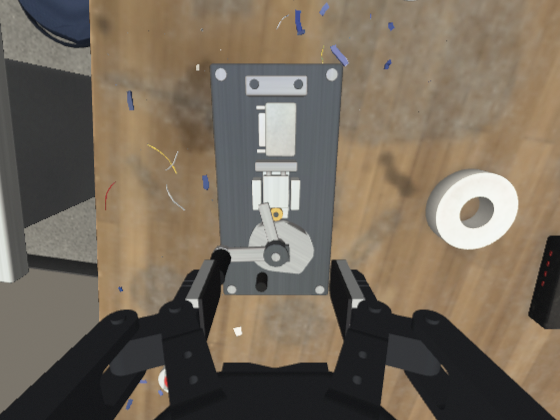

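The hood lies straight and centred in the nest: it spans (257..293, 101..157), between the fixed jaw at row 95 and the moving jaw at row 162. Next I'll take the crank grip and feel the first part of its travel.

```bash
cat > crank.py <<'E'
from h import *
AX=fw(0,-.065); PSI=.2; Z=.056; A0=np.deg2rad(189.7)
def pt(a,r): return [*(AX+r*np.array([np.cos(a),np.sin(a)])),Z]
def force(f0,a):
    F=np.array(bot.read_ft_force())-f0
    return F[:2]@[np.cos(a),np.sin(a)],F[:2]@[np.sin(a),-np.cos(a)],F[2]   # radial outward on tool, push needed (+ resists)
E
python3 - <<'E'
from crank import *
p=pt(A0,.06)
bot.set_gripper(.55,20); bot.move_pose([*p[:2],.14],quat(PSI)); bot.wait(.3)
f0=np.array(bot.read_ft_force())
print('hit',bot.move_linear(p,speed=.1,until_force=6)); bot.set_gripper(.1,20); bot.wait(.2)
print('w',bot.read_gripper_width(),'F',force(f0,A0),bot.read_position())
r=.06;a=A0
for i in range(5):
    a+=.05; bot.move_linear(pt(a,r),speed=.05); bot.wait(.05)
    fr,ft,fz=force(f0,a); q=np.array(bot.read_position())[:2]-AX
    print(round(a-A0,3),'r',round(r,4),'fr %.2f ft %.2f fz %.2f'%(fr,ft,fz),'act r %.4f ang %.3f'%(np.hypot(*q),np.arctan2(q[1],q[0])%(2*np.pi)-A0))
    r+=np.clip(fr*1e-4,-.001,.001)
import json; json.dump([r,a,list(f0)],open('st.json','w')); print(bot.read_clock())
E
```

```text
hit False
w 0.24728036399889644 F (np.float64(3.517797315988277), np.float64(-0.3692858768855882), np.float64(6.293833762155824)) [ 0.42461454 -0.04937913  0.05661668]
0.05 r 0.06 fr 2.85 ft -0.32 fz 6.38 act r 0.0605 ang 0.056
0.1 r 0.0603 fr 3.45 ft 0.31 fz 5.78 act r 0.0605 ang 0.108
0.15 r 0.0606 fr 2.57 ft 0.66 fz 5.71 act r 0.0604 ang 0.157
0.2 r 0.0609 fr 1.91 ft 1.45 fz 5.16 act r 0.0604 ang 0.206
0.25 r 0.0611 fr -1.30 ft 1.10 fz 5.24 act r 0.0603 ang 0.259
16.7917
```

```bash
cat > run.py <<'E'
from crank import *
import json,sys
r,a,f0=json.load(open('st.json')); f0=np.array(f0); peak=0; low=9
while a-A0<float(sys.argv[1]):
    a+=.05 if peak<2.5 else .03
    bot.move_linear(pt(a,r),speed=.05); bot.wait(.05)
    fr,ft,fz=force(f0,a); r+=np.clip(fr*1e-4,-.0006,.0006)
    q=np.array(bot.read_position())[:2]-AX
    print('%.2f act %.3f r %.4f fr %.1f ft %.2f fz %.1f'%(a-A0,np.arctan2(q[1],q[0])%(2*np.pi)-A0,r,fr,ft,fz))
    if peak<4: peak=max(peak,ft)
    else:
        peak=max(peak,ft); low=min(low,ft)
        if low<-.8 and ft>-.3: print('FLAT'); break
    if ft>10.5: print('HIGH'); break
json.dump([r,a,list(f0)],open('st.json','w')); print(peak,low,bot.read_clock())
E
python3 run.py 1.9
```

```text
0.30 act 0.313 r 0.0610 fr 0.2 ft -0.81 fz 4.8
0.35 act 0.364 r 0.0610 fr -0.1 ft -0.52 fz 5.0
0.40 act 0.413 r 0.0610 fr 0.5 ft 0.73 fz 5.5
0.45 act 0.460 r 0.0609 fr -0.7 ft 0.55 fz 4.5
0.50 act 0.510 r 0.0608 fr -1.3 ft 1.13 fz 4.8
0.55 act 0.557 r 0.0607 fr -1.2 ft 1.65 fz 6.0
0.60 act 0.604 r 0.0606 fr -0.8 ft 2.10 fz 6.0
0.65 act 0.651 r 0.0604 fr -2.0 ft 2.55 fz 6.4
0.68 act 0.675 r 0.0604 fr -0.3 ft 3.49 fz 8.2
0.71 act 0.701 r 0.0602 fr -1.6 ft 3.64 fz 7.7
0.74 act 0.728 r 0.0601 fr -1.0 ft 4.32 fz 8.9
0.77 act 0.760 r 0.0600 fr -0.9 ft 3.65 fz 8.6
0.80 act 0.788 r 0.0600 fr -0.2 ft 3.92 fz 8.9
0.83 act 0.819 r 0.0598 fr -1.6 ft 4.22 fz 10.1
0.86 act 0.845 r 0.0598 fr -0.5 ft 4.91 fz 10.5
0.89 act 0.874 r 0.0597 fr -0.7 ft 5.30 fz 9.6
0.92 act 0.905 r 0.0597 fr -0.7 ft 5.19 fz 9.9
0.95 act 0.935 r 0.0596 fr -0.7 ft 5.58 fz 9.4
0.98 act 0.965 r 0.0595 fr -0.5 ft 4.37 fz 9.5
1.01 act 0.992 r 0.0594 fr -1.6 ft 4.56 fz 11.3
1.04 act 1.019 r 0.0593 fr -0.4 ft 4.69 fz 11.1
1.07 act 1.051 r 0.0594 fr 0.5 ft 5.18 fz 10.1
1.10 act 1.081 r 0.0594 fr 0.2 ft 4.80 fz 10.8
1.13 act 1.110 
[... 614 characters left out ...]
 1.488 r 0.0587 fr -1.1 ft 6.39 fz 11.8
1.55 act 1.510 r 0.0586 fr -0.6 ft 8.11 fz 11.9
1.58 act 1.542 r 0.0586 fr -0.7 ft 8.18 fz 12.6
1.61 act 1.568 r 0.0586 fr 0.2 ft 8.64 fz 13.3
1.64 act 1.593 r 0.0586 fr 0.1 ft 9.94 fz 12.5
1.67 act 1.641 r 0.0584 fr -1.6 ft 6.53 fz 10.9
1.70 act 1.683 r 0.0584 fr -0.1 ft 4.18 fz 9.3
1.73 act 1.716 r 0.0584 fr -0.1 ft 4.74 fz 8.5
1.76 act 1.743 r 0.0583 fr -0.8 ft 4.27 fz 7.8
1.79 act 1.768 r 0.0583 fr 0.0 ft 5.36 fz 9.5
1.82 act 1.794 r 0.0583 fr -0.7 ft 6.26 fz 10.6
1.85 act 1.836 r 0.0582 fr -0.9 ft 4.32 fz 8.0
1.88 act 1.891 r 0.0581 fr -0.7 ft -0.39 fz 5.4
1.91 act 1.930 r 0.0580 fr -0.5 ft -1.99 fz 4.6
9.936606303625112 -1.985506239302084 31.7917
```

The push climbed to nearly 10 N, then turned negative at about 1.87 rad, so the corner is passed. The picture puts the middle of the flat near 2.15.

```bash
sed -i 's/peak=0; low=9/peak=9; low=9/; s/ft>10.5/ft>4/' run.py; python3 run.py 2.17
```

```text
1.94 act 1.963 r 0.0579 fr -1.6 ft -2.99 fz 5.7
1.97 act 1.993 r 0.0578 fr -0.7 ft -3.43 fz 5.5
2.00 act 2.019 r 0.0578 fr -0.5 ft -2.10 fz 5.1
2.03 act 2.044 r 0.0577 fr -0.4 ft -1.32 fz 5.9
2.06 act 2.069 r 0.0577 fr -0.6 ft -1.63 fz 5.8
2.09 act 2.095 r 0.0576 fr -0.4 ft -0.41 fz 6.0
2.12 act 2.120 r 0.0576 fr -0.3 ft 0.17 fz 6.1
FLAT
9 -3.4257955193389202 33.8917
```

Run:
```python
from crank import *
bot.set_gripper(.5); p=bot.read_position(); bot.move_linear([p[0],p[1],.17],speed=.12)
b=fw(0,.0); bot.move_pose([*b,.2],quat(FY)); bot.wait(.3)
snap('wrist','w5'); pose=(bot.read_position(),bot.read_tool_rot()); K,E=camw('wrist',pose)
im=cv2.imread('pics/w5.png')[50:310,190:370]; cv2.imwrite('pics/w5c.png',cv2.resize(im,None,fx=2.3,fy=2.3,interpolation=cv2.INTER_CUBIC))
for n,y,z in(('rollerflat',-.013,.03),('jawface',.0465,.034),('conn72-27',.045,.027)):
    print(n,proj(K,E,[*fw(0,y),z]))
print('grip exp',proj(K,E,[*(AX+.06*np.array([np.cos(A0+2.12),np.sin(A0+2.12)])),.092]),[np.round(d['bbox']) for d in bot.search_frame('wrist','crank_grip')[:1]],bot.read_clock())
```

```text
rollerflat [274.41863027 203.75561845]
jawface [274.38242387 149.17051257]
conn72-27 [274.39110721 149.8804842 ]
grip exp [306.10026253 318.97985012] [array([294., 285.,  22.,  40.])] 36.2833
```

View pics/w5c.png

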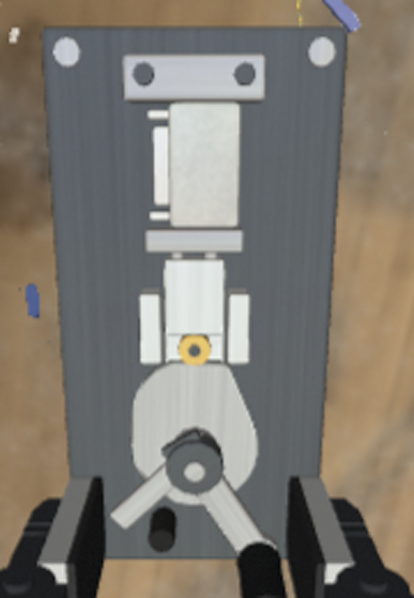

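The roller (194,350) rests on the cam's flat, and the tail (130,520) stands clear of the buffer (162,530). The hood is clamped between the jaws (205,165) and the crank has stayed put, so I'm handing in.

```bash
python3 -c "
from cell import bot
print(bot.close_job())"
```

```text
the job is handed in; nothing more can be done
None
```

The grey connector hood is clamped in the cam vice, the roller rests on the cam's flat with the tail clear of the buffer, and the job was handed in at about 36 s with the robot touching nothing.

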